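# Pack contactors and power modules in the transit case and close its lid

## Task

Pack the two contactors and the two flat power modules in the open case, all base down and none of them dropped, so that nothing stands above the rim; one contactor already stands in the case, but where it wastes room. Then close the lid fully, and leave the sealant cartridge, the jar and the fixture plate standing where they are.

Things in the scene. Friction and masses are not known exactly. Their poses are not given: they have to be found in the camera images.
- case_floor (a point): (all sizes in mm) grey transit case, fixed to the bench: open-topped box with a hinged lid, outside 132 (x) x 232 (y) x 84 high, walls and floor 6 thick, inside 120 (x) x 220 (y) x 78 deep. Point: centre of its inner floor, 6 above the bench; z up, x towards the hinged side (away from the robot, within 0.45 rad), y along the hinge. The floor holds both contactors and one flat module.
- case_lid (a joint): lid angle, rad: 0 = closed, flat on the rim; grows as it opens, up to 2.6; starts 2.0 to 2.4, leaning back beyond the case. Stiff hinge (0.3 N m friction): the lid, 0.3 kg, stays where it is left, so push it over and right down. Lid: plate 132 x 232 x 10 thick; a finger tab 70 wide x 6 thick sticks out 15 from the middle of its free edge.
- lid_hinge (a point): middle of the hinge line, along the case's y, 66 from its centre in x, 84.5 above the bench. At lid angle q a point of the lid's underside r from the hinge is at x = 66 - r cos q (from the case's centre), z = 84.5 + r sin q above the bench; the outer face lies 10 farther out (on top when closed, away from the case when open).
- lid_edge (a point): middle of the lid's free edge (beside the tab's root), 132 from the hinge, half-way through the lid's thickness. Axes: x towards the hinge, y along it, z out of the lid's outer face.
- contactor_a_mid (a point): black contactor standing on its base, about 0.36 kg, stepped: body 78 (x) x 50 (y), 46 high with screw terminals on its end ledges; from its middle a head 34 (x) x 48 (y) rises to 72 high, leaving 22 of ledge at each x end, so fingers closing along x can take the head from above. Point: centre, 36 above the underside; z up. Starts inside the case on its floor, near the middle, turned any way.
- contactor_b_mid (a point): black contactor standing on its base, about 0.36 kg, stepped: body 78 (x) x 50 (y), 46 high with screw terminals on its end ledges; from its middle a head 34 (x) x 48 (y) rises to 72 high, leaving 22 of ledge at each x end, so fingers closing along x can take the head from above. Point: centre, 36 above the underside; z up. Starts on the bench beside the case, turned any way.
- module_a_mid (a point): flat black power module, about 0.30 kg, base down, 104 (x) x 74 (y) x 34 high: aluminium base plate 5 thick, housing 92 x 70 to 17 high with terminals on both long ledges, a flat-topped ridge 92 (x) x 38 (y) from 17 to 34 high along the middle, to be gripped along y from above. Point: centre, 17 above the underside; z up. Starts on the bench, turned any way.
- module_b_mid (a point): flat black power module, about 0.30 kg, base down, 104 (x) x 74 (y) x 34 high: aluminium base plate 5 thick, housing 92 x 70 to 17 high with terminals on both long ledges, a flat-topped ridge 92 (x) x 38 (y) from 17 to 34 high along the middle, to be gripped along y from above. Point: centre, 17 above the underside; z up. Steady on the other's ridge: two are 68 high.
- cartridge_mid (a point): bystander, to be left alone: white sealant cartridge standing on the bench, 52 in diameter, 165 high. Point: on its axis, 80 above the bench. It, contactor_b and the modules take four bench places, two left and two right of the case, swapped from run to run.
- jar_mid (a point): bystander, to be left alone: white hardener jar with a black cap, 62 in diameter, 86 high, standing close in front of the case (on the robot's side). Point: on its axis, 43 above the bench.
- fixture_mid (a point): bystander, to be left alone: aluminium potting fixture plate 110 (x) x 200 (y) x 12 beyond the case, with small black relays in it up to 42 above the bench. Point: its centre, 6 above the bench. Farther out stand a fixed tray of relays, 33 high (left, y over 0.5 m), and a fixed control box, 80 high (right, y below -0.5 m).
Mind the look-alikes: they are no part of the job. Leave any red look-alike of the part that bears contactor_b_mid alone. What is shaped like the part that bears contactor_a_mid but red is not meant.

How it is judged:
On the way, in this order (a step that is already met when the one before it is completed fails the run):
1. all four units stand base down inside the open case, below its rim (x of contactor_a_mid in the frame of case_floor between -0.06 and 0.06 m and y of contactor_a_mid in the frame of case_floor between -0.11 and 0.11 m and z of each of contactor_a_mid, contactor_b_mid, module_a_mid, module_b_mid in the frame of case_floor below 0.065 m and angle between each of contactor_a_mid, contactor_b_mid, module_a_mid, module_b_mid's own z axis and vertical below 0.15 rad and x of contactor_b_mid in the frame of case_floor between -0.06 and 0.06 m and y of contactor_b_mid in the frame of case_floor between -0.11 and 0.11 m and x of module_a_mid in the frame of case_floor between -0.06 and 0.06 m and y of module_a_mid in the frame of case_floor between -0.11 and 0.11 m and x of module_b_mid in the frame of case_floor between -0.06 and 0.06 m and y of module_b_mid in the frame of case_floor between -0.11 and 0.11 m and value of joint case_lid above 0.3 rad), for 0.2 s.
2. the lid is fully closed (value of joint case_lid below 0.03 rad), for 0.2 s.
At the end, for the whole second after the job is handed in: both contactors and both modules lie at rest inside the case's walls, base down (within 0.15 rad of upright), their centres less than 65 mm above its inner floor, and the lid is fully closed (under 0.03 rad, about 4 mm at its free edge) (x of contactor_a_mid in the frame of case_floor between -0.06 and 0.06 m and y of contactor_a_mid in the frame of case_floor between -0.11 and 0.11 m and z of each of contactor_a_mid, contactor_b_mid, module_a_mid, module_b_mid in the frame of case_floor below 0.065 m and angle between each of contactor_a_mid, contactor_b_mid, module_a_mid, module_b_mid's own z axis and vertical below 0.15 rad and x of contactor_b_mid in the frame of case_floor between -0.06 and 0.06 m and y of contactor_b_mid in the frame of case_floor between -0.11 and 0.11 m and x of module_a_mid in the frame of case_floor between -0.06 and 0.06 m and y of module_a_mid in the frame of case_floor between -0.11 and 0.11 m and x of module_b_mid in the frame of case_floor between -0.06 and 0.06 m and y of module_b_mid in the frame of case_floor between -0.11 and 0.11 m and value of joint case_lid below 0.03 rad and linear speed of each of contactor_a, contactor_b, module_a, module_b below 0.02 m/s); the robot touches nothing.
It fails at once if a contactor or module is dropped: moves faster than 0.7 m/s (a fall of about 25 mm) without the fingers holding it ((linear speed of contactor_a above 0.7 m/s and contact force between the fingers and contactor_a below 0.1 N) or (linear speed of contactor_b above 0.7 m/s and contact force between the fingers and contactor_b below 0.1 N) or (linear speed of module_a above 0.7 m/s and contact force between the fingers and module_a below 0.1 N) or (linear speed of module_b above 0.7 m/s and contact force between the fingers and module_b below 0.1 N)).
It fails at once if the cartridge, the jar or the fixture plate is disturbed: moved over 15 mm, or the cartridge or jar tipped over 0.2 rad (distance of any of cartridge_mid, fixture_mid, jar_mid from where it was at the start of the episode above 0.015 m or angle between any of cartridge_mid, jar_mid's own z axis and vertical above 0.2 rad).
It also fails if it takes over 72 s, if anything falls off the work surface, if the arm or the gripper's body presses on something with over 40 N, if the wrist force passes 120 N, or if a joint passes its speed limit or range.

## Robot

A 7-joint arm with a two-finger parallel gripper is mounted at the origin on the work surface. World frame = base frame: x ahead of the robot, y to its left, z up, the work surface at z = 0. Lengths are in m, angles in rad, forces in N, time in s.
With the tool pointing down it reaches from about 0.425 to 0.875 m from the base axis. Payload 4.7 kg.
Tool frame: the origin (TCP) lies on the centre line of the jaws, within the pads' length; the fingertips stand ahead of it and the grasp point (between the pads) lies 2 mm behind it (nose_length is the z of the fingertips in the tool frame, in m); z points along the fingers, y is the line along which they close (so a half turn about z gives the same grasp; the last joint's range is limited). The gripper opens to 87 mm and grips with 3 to 60 N. Pads are 19 mm wide; open, the fingers measure 117 mm over their backs; the gripper's body (75 mm by 190 mm) begins 51 mm behind the grasp point.
Start: joints at [1.119, 0.321, -0.07, 1.45, 0.023, 1.371, -0.057], TCP at [0.292, -0.581, 0.2] pointing down, gripper open.
Joint ranges: [-2.86, 2.86], [-0.3, 2.09], [-1.38, 1.24], [0.06, 2.45], [-1.56, 4.7], [0.09, 2.05], [-2.69, 2.69]. Speed limits (rad/s): [2.57, 2.57, 3.14, 3.14, 3.14, 3.14, 3.14].

## Interface

Orientations are given as a rotation vector (axis times angle).
In Python, from bench import * gives the robot as it stands.
- The arm moves only by the tool send_rows, never from a script. Its arguments are lists of equal length, an entry for each row: "xyz": the shift along the tool's x, y, z in mm, a list of three; "dr": the turn, a rotation vector about the tool's x, y, z in rad, a list of three. A call has exactly 10 rows; each row is the pose to reach, as a shift and turn from the pose commanded when the call began, along the tool's axes at that moment; what a row does not reach only later rows make up. A row lasts 1/12 s, in which the tool goes at most 41.7 mm and 7.16 degrees, less where a joint would pass 70% of its speed; a pose out of reach is approached as far as the arm can. A call with a gripper value outside its range is refused whole. "jaw" is the finger opening in mm, from 0 to 87, set as the call begins (left out, the last holds). The fingers move at their own pace and stop on an object; "grip_force" is the grip in N (left out, the last holds). Time passes only in rows, so rows that repeat a pose let the fingers close, or fill a call up. It gives the time, the measured TCP pose, the force, the opening and the grip force at its end, in the units of the state.
- get_state(): the state, without advancing time (a new reading comes with each control period).
- get_image(name): name is "scene" or "top" or "wrist"; returns the picture (384x512x3 uint8, red, green, blue); there is no depth.
- calibration(name): a dict with "vfov" (degrees; the focal length in pixels is half the picture's height over the tangent of half this angle, whatever the lens; pixels are square), "cx", "cy" (the principal point, pixels), "k1" (the pictures are not rectified: a ray, as slopes to the right and down, at radius r is drawn at 1 + k1 r^2 times it, then the intrinsics apply), "rvec" (rotation vector, rad) and "tvec" (3), from world to camera coordinates, as OpenCV has them; the wrist camera has in their place "hand_eye" (4x4, takes a point from camera to tool coordinates, whose origin is the TCP and whose axes are the flange's). Camera axes: x right, y down, z forward; pixel columns grow to the right and rows downward; lengths in m; the calibration is good to about 2 mm. A picture is of the moment at which its call begins: read the wrist's pose just before it. calibration takes no time and is no camera call.
- close_job(): hands the job in; it is judged then, once.
The state is a dict: "time": time; "joint_positions": joint angles; "qd": joint speeds; "joint_torque": joint torques, N m; "position": TCP position; "tool_rot": TCP orientation; "ft_force": force on the tool from outside, world axes, zero at the start; "torque": the same for the moment, N m; "grip_width": opening from 0.0 (shut) to 1.0 (fully open); "grip_force": force on a finger pad.
Only numpy, scipy, OpenCV 4.12 (cv2) and the standard library are available. Lean on these libraries where they do the work, as an engineer would, in place of code of your own. Each camera call takes 0.05 s, during which the arm holds its last target. There are 200 camera calls.

## Working session

There is one attempt and no reset: what is moved stays moved. The work goes in short steps, Python scripts to look and compute and a tool call to move; the robot and the scene stay as the last step left them, time stands still between calls to the robot, and variables do not carry over. Pictures are saved under pics/ and viewed, at most 10 in all, crops included, and the job is handed in when it is done.

Besides the shell and the picture viewer there is one more tool, called after "Request:" by a JSON object that holds its "fn" and its "kwargs". send_rows: Moves the arm, as the interface text tells. Its arguments: {"type":"object","properties":{"xyz":{"type":"array"},"dr":{"type":"array"},"jaw":{"type":"number"},"grip_force":{"type":"number"}},"required":["xyz","dr"]}

```bash
mkdir -p pics; ls; python3 - <<'E'
from bench import *
import cv2
s=get_state(); print({k:(v if not hasattr(v,'tolist') else v.tolist()) for k,v in s.items()})
for n in ("scene","top","wrist"):
    print(n,calibration(n))
for n in ("scene","top"):
    im=get_image(n); cv2.imwrite(f"pics/{n}0.png",cv2.resize(im[:,:,::-1],(800,600),interpolation=cv2.INTER_CUBIC))
E
```

```text
pics
{'time': 0.0, 'joint_positions': [1.1190935358855516, 0.32180684810600463, -0.0700800531070573, 1.4517397163370416, 0.02261037523124949, 1.3707620197667738, -0.05687177318166623], 'qd': [-0.0019099612334799745, 0.0003546388337369674, -2.7755983343929837e-05, -0.0013885449637013757, 0.0007361104046534088, 7.593348442439322e-05, 0.0010165817861121204], 'joint_torque': [-0.000444849156338023, -49.128520488739014, -0.4043533746153116, -31.253414154052734, -0.06403337465599179, 0.04372838535346091, 0.00016668381704221247], 'position': [0.2916118230215636, -0.580227163455947, 0.19903951136623443], 'tool_rot': [-3.0549531205097864, -0.7247462910843032, 0.0008684831955215285], 'ft_force': [-0.1857670465763817, -0.34337586445938933, 0.48668547401884543], 'torque': [-0.024441854724415596, 0.0153346500588637, -0.00292561503177802], 'grip_force': 0.0, 'grip_width': 1.0067069558670114}
scene {'vfov': 49.88779734242786, 'cx': 263.16017994815394, 'cy': 195.15773151190663, 'k1': 0.03640857932037527, 'rvec': array([ 0.84481993,  2.42707643, -1.18110688]), 'tvec': array([ 0.444721  , -0.13174462,  1.29837799])}
top {'vfov': 49.82518388594578, 'cx': 257.12987398055634, 'cy': 182.90048626330372, 'k1': -0.0847381211764274, 'rvec': array([ 2.09284098, -2.14326235,  0.22036697]), 'tvec': array([0.01854435, 0.54982974, 1.05848006])}
wrist {'vfov': 65.64853494939305, 'cx': 253.5532795644064, 'cy': 192.89863481997156, 'k1': 0.020531407491224205, 'hand_eye': array([[ 2.86472362e-04, -9.60472645e-01, -2.78374238e-01,
         7.63683514e-02],
       [ 9.99999817e-01,  1.26901328e-04,  5.91243846e-04,
        -9.75183920e-04],
       [-5.32547480e-04, -2.78374357e-01,  9.60472506e-01,
        -1.83647086e-01],
       [ 0.00000000e+00,  0.00000000e+00,  0.00000000e+00,
         1.00000000e+00]])}
```

View pics/top0.png

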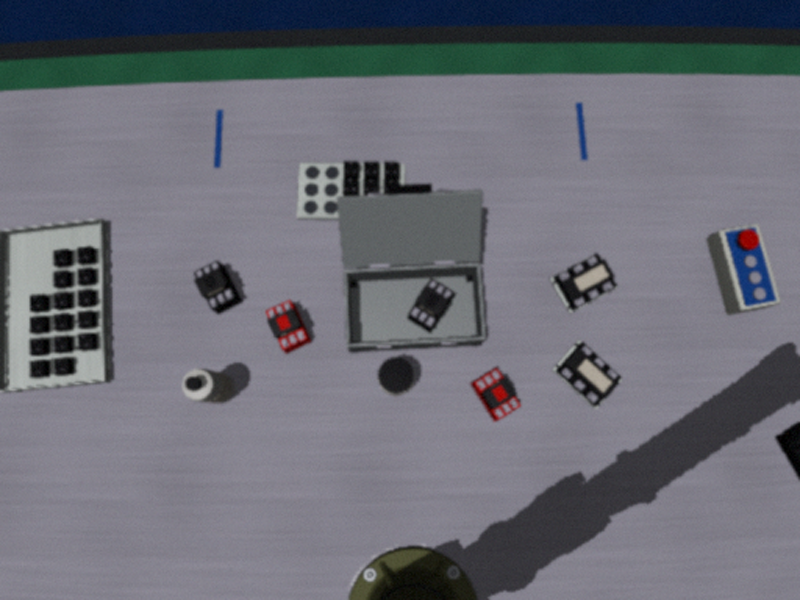

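View pics/scene0.png

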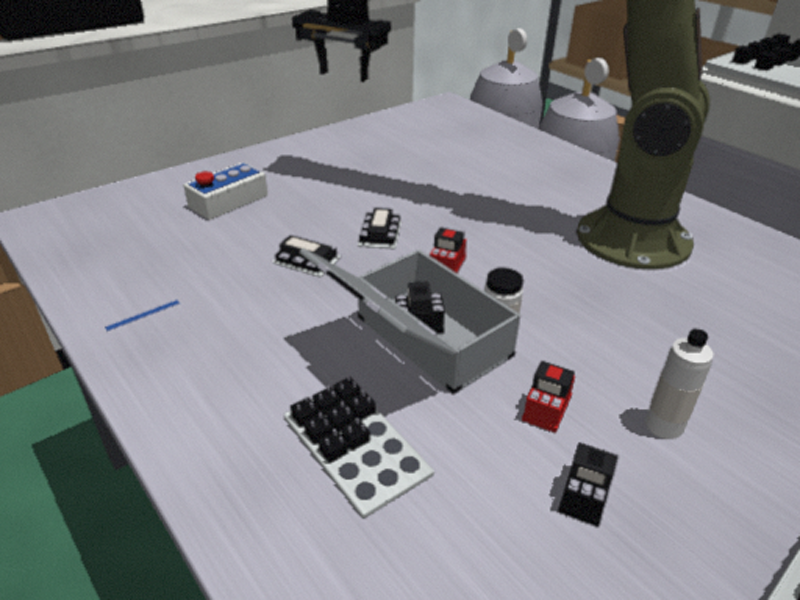

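```bash
cat > h.py <<'E'
import numpy as np, cv2
from scipy.spatial.transform import Rotation as R
from bench import *
def cam(n,st=None):
    c=calibration(n); f=192/np.tan(np.radians(c['vfov'])/2)
    if n=='wrist':
        T=np.eye(4); T[:3,:3]=R.from_rotvec(st['tool_rot']).as_matrix(); T[:3,3]=st['position']
        M=np.linalg.inv(T@np.array(c['hand_eye']))
        return f,c['cx'],c['cy'],c['k1'],M[:3,:3],M[:3,3]
    return f,c['cx'],c['cy'],c['k1'],R.from_rotvec(c['rvec']).as_matrix(),np.array(c['tvec'])
def proj(C,P):
    f,cx,cy,k,Rm,t=C; p=np.atleast_2d(P)@Rm.T+t; s=p[:,:2]/p[:,2:]
    s=s*(1+k*(s**2).sum(1,keepdims=True)); return s*f+[cx,cy]
def unproj(C,uv,z):
    f,cx,cy,k,Rm,t=C; d=(np.atleast_2d(uv)-[cx,cy])/f; s=d.copy()
    for _ in range(20): s=d/(1+k*(s**2).sum(1,keepdims=True))
    r=np.c_[s,np.ones(len(s))]@Rm; o=-Rm.T@t
    return o+r*((np.broadcast_to(z,len(s))-o[2])/r[:,2])[:,None]
E
python3 - <<'E'
from h import *
C=cam('top'); S=cam('scene')
pts={'rimNL':(348,350,.084),'rimNR':(486,339,.084),'rimFR':(484,266,.084),'rimFL':(344,269,.084),'ca':(434,298,.078),'cb':(211,283,.072),'mL':(593,277,.034),'mR':(597,376,.034),'red1':(283,322,.072),'red2':(500,394,.072),'jar':(396,372,.086),'cart_top':(198,382,.15)}
for k,(u,v,z) in pts.items(): print(k,unproj(C,(u/1.5625,v/1.5625),z)[0].round(3))
t=cv2.imread('pics/top0.png');s=cv2.imread('pics/scene0.png')
a=cv2.resize(t[170:370,320:510],(400,421),interpolation=cv2.INTER_CUBIC);b=cv2.resize(s[220:420,290:540],(400,320),interpolation=cv2.INTER_CUBIC)
o=np.zeros((421,800,3),np.uint8);o[:,:400]=a;o[:320,400:]=b
cv2.imwrite('pics/c1.png',o)
E
```

```text
rimNL [0.438 0.097 0.084]
rimNR [ 0.451 -0.132  0.084]
rimFR [ 0.575 -0.134  0.084]
rimFL [0.576 0.103 0.084]
ca [ 0.523 -0.048  0.078]
cb [0.559 0.332 0.072]
mL [ 0.562 -0.335  0.034]
mR [ 0.388 -0.328  0.034]
red1 [0.489 0.207 0.072]
red2 [ 0.361 -0.152  0.072]
jar [0.4   0.019 0.086]
cart_top [0.387 0.324 0.15 ]
```

View pics/c1.png

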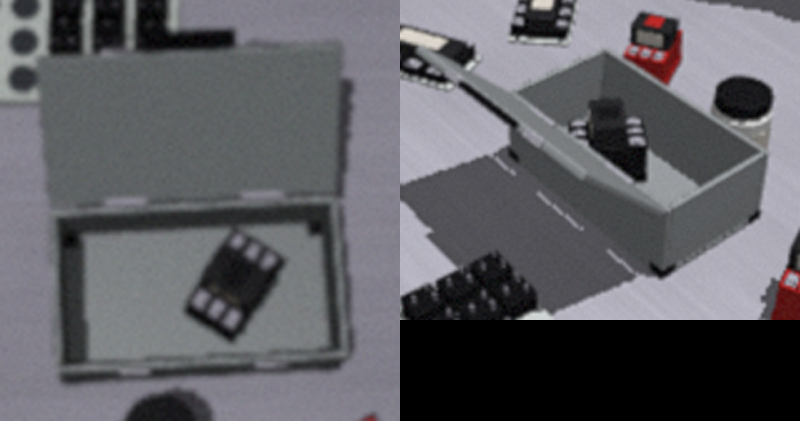

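```bash
cat > fit.py <<'E'
from h import *
from scipy.optimize import least_squares
C=cam('top'); S=cam('scene')
tp=lambda u,v:((u/2.105+320)/1.5625,(v/2.105+170)/1.5625)
sp=lambda u,v:(((u-400)/1.6+290)/1.5625,(v/1.6+220)/1.5625)
box=lambda a,b,z:(lambda q:(a,b,z))
lid=lambda r,y,o:(lambda q:(.066-r*np.cos(q)+o*np.sin(q),y,.0845+r*np.sin(q)+o*np.cos(q)))
obs=[(C,tp(62,378),box(-.066,.116,.084)),(C,tp(348,356),box(-.066,-.116,.084)),
(C,tp(42,58),lid(.132,.116,0)),(C,tp(342,42),lid(.132,-.116,0)),(C,tp(342,197),box(.066,-.116,.084)),(C,tp(53,208),box(.066,.116,.084)),
(S,sp(605,52),box(-.066,-.116,.084)),(S,sp(768,152),box(-.066,.116,.084)),(S,sp(665,210),box(.066,.116,.084)),(S,sp(660,272),box(.066,.116,0)),(S,sp(757,222),box(-.066,.116,0)),(S,sp(418,50),lid(.132,-.116,0))]
def res(p):
    x,y,a,q=p; c,s=np.cos(a),np.sin(a); o=[]
    for K,uv,f in obs:
        X=f(q); o.append(proj(K,(x+c*X[0]-s*X[1],y+s*X[0]+c*X[1],X[2]))[0]-uv)
    return np.concatenate(o)
r=least_squares(res,[.51,-.02,0,2.2],loss='soft_l1'); print(r.x.round(4)); print(r.fun.reshape(-1,2).round(1))
np.save('case.npy',r.x)
E
python3 fit.py
```

```text
[ 0.5122 -0.0171  0.0265  2.4085]
[[-1.  -1.6]
 [ 1.7  0.6]
 [-0.9 -0.7]
 [ 1.1 -0.1]
 [-0.3 -0.6]
 [-0.   0.3]
 [ 0.3 -2.7]
 [ 0.4 -0.6]
 [ 0.6  0. ]
 [ 0.2  2.7]
 [ 0.5 -1.8]
 [-1.3 -0.8]]
```

```bash
cat >> h.py <<'E'
def mv(x,y,z,psi,case=False):
    """shift mm and turn in present tool axes to reach world TCP x,y,z, tool x yaw psi, pointing down"""
    st=get_state(); p=st['position']; Rt=R.from_rotvec(st['tool_rot'])
    if case:
        c=np.load('case.npy'); a=c[2]; x,y=c[0]+np.cos(a)*x-np.sin(a)*y,c[1]+np.sin(a)*x+np.cos(a)*y; psi+=a
    T=R.from_euler('z',psi)*R.from_euler('x',np.pi)
    d=Rt.inv().apply(np.array([x,y,z])-p)*1000
    print('shift',d.round(1),'dr',(Rt.inv()*T).as_rotvec().round(3),'now',np.round(p,3),'psi',Rt.as_euler('ZYX')[0].round(3),'q7',round(st['joint_positions'][6],2),'t',round(st['time'],2),'f',np.round(st['ft_force'],1))
E
python3 - <<'E'
from h import *
mv(.515,-.05,.29,.96)
E
```

```text
shift [ 437.7 -373.6  -90.2] dr [-0.002 -0.    -0.494] now [ 0.292 -0.58   0.199] psi 0.466 q7 -0.06 t 0.1 f [-0.2  1.3 -0.2]
```

Request:
{"fn": "send_rows", "kwargs": {"xyz": [[40,-34,-40],[80,-68,-80],[438,-374,-90],[438,-374,-90],[438,-374,-90],[438,-374,-90],[438,-374,-90],[438,-374,-90],[438,-374,-90],[438,-374,-90]], "dr": [[0,0,0],[0,0,-0.1],[0,0,-0.49],[0,0,-0.49],[0,0,-0.49],[0,0,-0.49],[0,0,-0.49],[0,0,-0.49],[0,0,-0.49],[0,0,-0.49]], "jaw": 87}}

```text
time: 0.93
position: [0.4467, -0.2113, 0.2763]
tool_rot: [2.79, 1.445, -0.001]
ft_force: [0.9, -0.7, 1.0]
grip_width: 0.993
grip_force: 0.0
```

```bash
python3 - <<'E'
from h import *
mv(.515,-.05,.29,.96)
E
```

```text
shift [171.2 -37.3 -13.7] dr [-0.     0.    -0.004] now [ 0.447 -0.211  0.276] psi 0.956 q7 -0.22 t 0.93 f [ 0.9 -0.7  1. ]
```

Request:
{"fn": "send_rows", "kwargs": {"xyz": [[171,-37,-14],[171,-37,-14],[171,-37,-14],[171,-37,-14],[171,-37,-14],[171,-37,-14],[171,-37,-14],[171,-37,-14],[171,-37,-14],[171,-37,-14]], "dr": [[0,0,0],[0,0,0],[0,0,0],[0,0,0],[0,0,0],[0,0,0],[0,0,0],[0,0,0],[0,0,0],[0,0,0]]}}

```text
time: 1.77
position: [0.5146, -0.0542, 0.2902]
tool_rot: [2.792, 1.441, -0.001]
ft_force: [0.0, -0.1, -0.0]
grip_width: 0.997
grip_force: 0.0
```

```bash
cat >> h.py <<'E'
def shot(n,name):
    st=get_state(); im=np.ascontiguousarray(get_image(n)[:,:,::-1]); cv2.imwrite(f'pics/{name}.png',im)
    np.savez(f'pics/{name}.npz',position=st['position'],tool_rot=st['tool_rot']); return im,cam(n,st)
CON=np.array([(sx*a,sy*b,z) for a,b,z in((.039,.025,0),(.039,.025,.046),(.017,.024,.046),(.017,.024,.072)) for sx in(1,-1) for sy in(1,-1)])
MOD=np.array([(sx*a,sy*b,z) for a,b,z in((.052,.037,0),(.052,.037,.005),(.046,.035,.017),(.046,.019,.034)) for sx in(1,-1) for sy in(1,-1)])
def place(p,z0,P):
    c,s=np.cos(p[2]),np.sin(p[2]); return np.c_[p[0]+c*P[:,0]-s*P[:,1],p[1]+s*P[:,0]+c*P[:,1],P[:,2]+z0]
E
python3 - <<'E'
from h import *
im,C=shot('wrist','w1')
v=im.max(2)
o=np.hstack([im,np.repeat(((v<55)*255).astype(np.uint8)[:,:,None],3,2)]); cv2.imwrite('pics/w1b.png',cv2.resize(o,(800,300)))
c=np.load('case.npy'); 
for a in((-.06,-.11,.084),(.06,.11,.084),(-.06,.11,.084)): print(proj(C,place(c,0,np.array([a])))[0])
E
```

```text
[250.33588085 232.69863893]
[218.99475703  38.88987062]
[144.02780306 102.80196265]
```

View pics/w1.png

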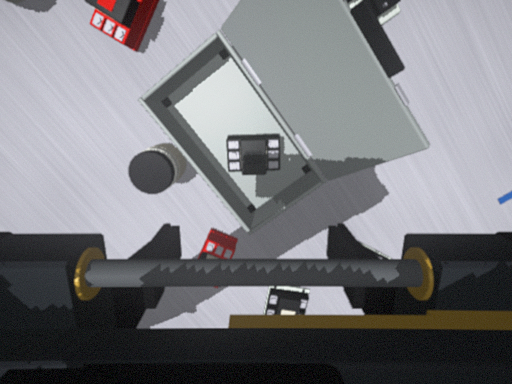

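```bash
cat >> h.py <<'E'
from scipy.optimize import minimize
def hullmask(pts,shape=(384,512)):
    m=np.zeros(shape,np.uint8); h=cv2.convexHull(np.round(pts*8).astype(np.int32)); cv2.fillConvexPoly(m,h,1,shift=3); return m
def fit(im,C,P,z0,p0,th=60,win=None,dark=True):
    """silhouette fit: p=(x,y,yaw); seed window about projected p0"""
    q=hullmask(proj(C,place(p0,z0,P))); ys,xs=np.nonzero(q); w=np.zeros_like(q)
    g=win or 12; w[max(ys.min()-g,0):ys.max()+g,max(xs.min()-g,0):xs.max()+g]=1
    m=((im.max(2)<th)&(w>0)).astype(np.uint8)
    m=cv2.morphologyEx(m,cv2.MORPH_CLOSE,np.ones((9,9))); n,l,s,_=cv2.connectedComponentsWithStats(m)
    k=1+np.argmax(s[1:,4]); pts=np.argwhere(l==k)[:,::-1]; M=np.zeros_like(m); cv2.fillConvexPoly(M,cv2.convexHull(pts.astype(np.int32)),1)
    def cost(p): H=hullmask(proj(C,place(p,z0,P))); return 1-(H&M).sum()/max((H|M).sum(),1)
    best=None
    for da in(-.5,-.25,0,.25,.5):
        a=[p0[0],p0[1],p0[2]+da]
        r=minimize(cost,a,method='Nelder-Mead',options=dict(initial_simplex=[a,[a[0]+.015,a[1],a[2]],[a[0],a[1]+.015,a[2]],[a[0],a[1],a[2]+.2]],xatol=1e-4,fatol=1e-4))
        if best is None or r.fun<best.fun: best=r
    o=im.copy(); cv2.polylines(o,[cv2.convexHull(np.round(proj(C,place(best.x,z0,P))).astype(np.int32))],True,(0,255,0)); cv2.polylines(o,[cv2.convexHull(pts.astype(np.int32))],True,(0,0,255))
    print('fit',best.x.round(4),'1-IoU',round(best.fun,3)); return best.x,o
E
python3 - <<'E'
from h import *
im=cv2.imread('pics/w1.png'); C=cam('wrist',np.load('pics/w1.npz'))
p,o=fit(im,C,CON,.006,[.523,-.048,-.61],th=60)
t=cv2.resize(cv2.imread('pics/top0.png'),(512,384)); T=cam('top'); t=np.ascontiguousarray(t)
o1=o[90:240,180:340]; o2=t
res=[]
for P,p0,n in((CON,[.559,.332,-.4],'b'),(MOD,[.562,-.335,-.3],'mL'),(MOD,[.388,-.328,.6],'mR')):
    _,o2=fit(t if not res else o2,T,P,0,p0,th=75); res.append(1)
a=cv2.resize(o1,(400,375)); L=cv2.resize(o2[150:210,115:165],(200,240)); M=cv2.resize(o2[150:270,340:410],(200,343))
out=np.zeros((400,800,3),np.uint8); out[:375,:400]=a; out[:240,400:600]=L; out[:343,600:]=M; cv2.imwrite('pics/f1.png',out)
E
```

```text
fit [ 0.5224 -0.0459 -0.6259] 1-IoU 0.271
fit [0.5629 0.3287 0.4056] 1-IoU 0.149
fit [ 0.5593 -0.3262 -1.1459] 1-IoU 0.156
fit [ 0.3941 -0.3191  0.7479] 1-IoU 0.141
```

View pics/f1.png

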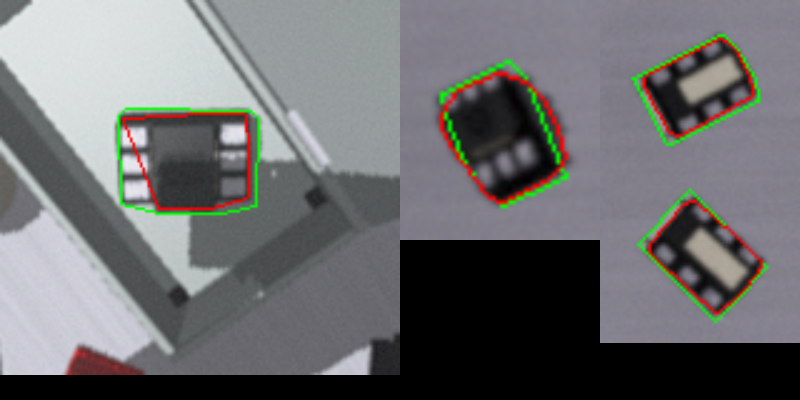

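```bash
python3 - <<'E'
import bench
print([n for n in dir(bench) if not n.startswith('_')])
from h import *
mv(.522,-.0455,.066,.945)
E
```

```text
['MotionError', 'calibration', 'close_job', 'get_image', 'get_state', 'nose_length']
shift [ 11.2   1.2 224.2] dr [-0.     0.     0.008] now [ 0.515 -0.054  0.29 ] psi 0.953 q7 -0.58 t 1.82 f [ 1.   0.4 -0.1]
```

```bash
python3 -c "
import bench;n=bench.nose_length;print(n() if callable(n) else n)"
```

```text
0.017
```

Request:
{"fn": "send_rows", "kwargs": {"xyz": [[11,1,35],[11,1,70],[11,1,105],[11,1,130],[11,1,150],[11,1,170],[11,1,185],[11,1,190],[11,1,190],[11,1,190]], "dr": [[0,0,0],[0,0,0],[0,0,0],[0,0,0],[0,0,0],[0,0,0],[0,0,0],[0,0,0],[0,0,0],[0,0,0]]}}

```text
time: 2.65
position: [0.5225, -0.0444, 0.101]
tool_rot: [2.79, 1.444, 0.001]
ft_force: [0.5, 0.2, 0.3]
grip_width: 1.0
grip_force: 0.0
```

Request:
{"fn": "send_rows", "kwargs": {"xyz": [[0,0,10],[0,0,20],[0,0,28],[0,0,28],[0,0,28],[0,0,28],[0,0,28],[0,0,28],[0,0,28],[0,0,28]], "dr": [[0,0,0],[0,0,0],[0,0,0],[0,0,0],[0,0,0],[0,0,0],[0,0,0],[0,0,0],[0,0,0],[0,0,0]], "jaw": 54}}

```text
time: 3.48
position: [0.5223, -0.044, 0.0726]
tool_rot: [2.789, 1.445, 0.0]
ft_force: [-0.1, -0.2, 0.0]
grip_width: 0.623
grip_force: 0.0
```

Request:
{"fn": "send_rows", "kwargs": {"xyz": [[0,0,0],[0,0,0],[0,0,0],[0,0,0],[0,0,0],[0,0,0],[0,0,0],[0,0,0],[0,0,-2],[0,0,-4]], "dr": [[0,0,0],[0,0,0],[0,0,0],[0,0,0],[0,0,0],[0,0,0],[0,0,0],[0,0,0],[0,0,0],[0,0,0]], "jaw": 20, "grip_force": 30}}

```text
time: 4.32
position: [0.5221, -0.0439, 0.0764]
tool_rot: [-2.789, -1.445, 0.0]
ft_force: [-0.3, -0.9, 0.0]
grip_width: 0.227
grip_force: 0.0
```

```bash
python3 - <<'E'
from h import *
mv(.0285,.064,.095,0,case=True)
E
```

```text
shift [ 84.5 -39.  -18.6] dr [-0.     0.     0.929] now [ 0.522 -0.044  0.076] psi 0.956 q7 -0.68 t 4.32 f [-0.3 -0.9  0. ]
```

```bash
python3 - <<'E'
from h import *
im,C=shot('wrist','w2'); t,T=shot('top','t2')
a=t[95:245,190:330]
cv2.imwrite('pics/w2b.png',np.hstack([cv2.resize(im,(500,375)),cv2.resize(a,(300,375))]))
print(proj(T,get_state()['position']))
E
```

```text
[[276.1904844  191.10591776]]
```

View pics/w2b.png

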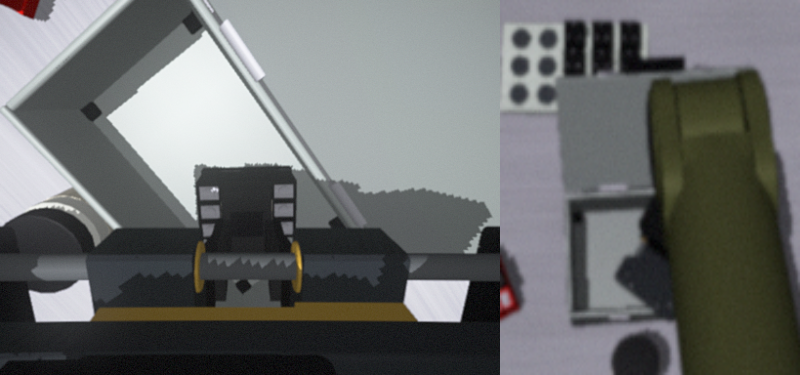

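```bash
python3 - <<'E'
from h import *
im=cv2.imread('pics/w2.png'); C=cam('wrist',np.load('pics/w2.npz'))
p=[.5224,-.0459,-.626]
print(proj(C,place(p,.006,CON)).round())
print(proj(C,np.load('pics/w2.npz')['position']))
print(unproj(C,[(202,172),(304,172)],.052))
c=np.load('case.npy')
print(proj(C,place(c,0,np.array([(-.06,.11,.084),(.06,.11,.084),(.06,.11,.006),(-.06,.11,.006)]))).round())
E
```

```text
[[301. 171.]
 [298. 224.]
 [211. 170.]
 [213. 223.]
 [311. 184.]
 [307. 247.]
 [203. 183.]
 [205. 246.]
 [280. 185.]
 [278. 246.]
 [233. 184.]
 [234. 245.]
 [284. 195.]
 [281. 263.]
 [231. 195.]
 [231. 262.]]
[[254.627926   226.93548942]]
[[ 0.50987327  0.00378094  0.052     ]
 [ 0.56928077 -0.03815048  0.052     ]]
[[ 13. 121.]
 [173. -26.]
 [200.  18.]
 [ 87. 116.]]
```

```bash
python3 - <<'E'
from h import *
im=cv2.imread('pics/w2.png'); st=np.load('pics/w2.npz'); C=cam('wrist',st)
Rt=R.from_rotvec(st['tool_rot'])
pts=[Rt.apply(np.array(q))+st['position'] for q in((.0095,.01,.017),(-.0095,.01,.017),(.0095,-.01,.017),(-.0095,-.01,.017),(0,0,0))]
uv=proj(C,np.array(pts)); print(uv.round(), im[150:300,180:330].max())
o=cv2.resize(im[150:330,160:360],(800,720),interpolation=cv2.INTER_CUBIC)
o=np.clip(o.astype(float)*2.5,0,255).astype(np.uint8)
for u in uv: cv2.circle(o,tuple(int(x) for x in (u-[160,150])*4),4,(0,0,255),2)
cv2.imwrite('pics/w2c.png',cv2.resize(o[:600],(800,600)))
E
```

```text
[[269. 205.]
 [268. 230.]
 [240. 205.]
 [241. 230.]
 [255. 227.]] 248
```

View pics/w2c.png

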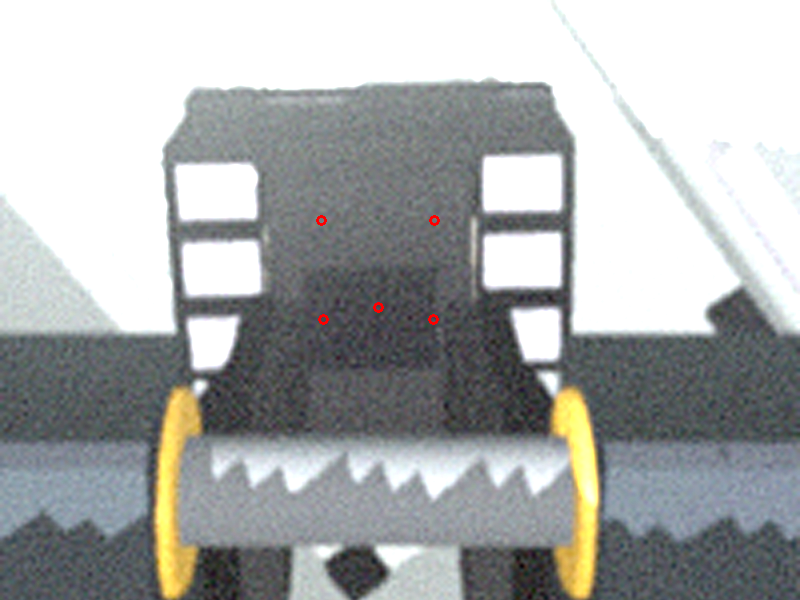

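Request:
{"fn": "send_rows", "kwargs": {"xyz": [[0,0,0],[0,0,0],[0,0,0],[0,0,2],[0,0,4],[0,0,6],[0,0,7],[0,0,8],[0,0,9],[0,0,9.5]], "dr": [[0,0,0],[0,0,0],[0,0,0],[0,0,0],[0,0,0],[0,0,0],[0,0,0],[0,0,0],[0,0,0],[0,0,0]], "jaw": 60}}

```text
time: 5.25
position: [0.5221, -0.0439, 0.0667]
tool_rot: [-2.789, -1.445, 0.0]
ft_force: [0.1, -0.1, -0.7]
grip_width: 0.687
grip_force: 0.0
```

Request:
{"fn": "send_rows", "kwargs": {"xyz": [[0,0,1],[0,0,2],[0,0,3],[0,0,4],[0,0,5],[0,0,6],[0,0,7],[0,0,8],[0,0,9],[0,0,9.5]], "dr": [[0,0,0],[0,0,0],[0,0,0],[0,0,0],[0,0,0],[0,0,0],[0,0,0],[0,0,0],[0,0,0],[0,0,0]]}}

```text
time: 6.08
position: [0.5221, -0.0439, 0.0572]
tool_rot: [-2.79, -1.445, 0.0]
ft_force: [0.1, 0.2, -0.4]
grip_width: 0.688
grip_force: 0.0
```

Request:
{"fn": "send_rows", "kwargs": {"xyz": [[0,0,0],[0,0,0],[0,0,0],[0,0,0],[0,0,0],[0,0,0],[0,0,0],[0,0,0],[0,0,0],[0,0,0]], "dr": [[0,0,0],[0,0,0],[0,0,0],[0,0,0],[0,0,0],[0,0,0],[0,0,0],[0,0,0],[0,0,0],[0,0,0]], "jaw": 20}}

```text
time: 6.92
position: [0.5221, -0.044, 0.0574]
tool_rot: [2.79, 1.445, -0.0]
ft_force: [-0.6, -0.1, -0.1]
grip_width: 0.237
grip_force: 0.0
```

```bash
python3 - <<'E'
from h import *
im,C=shot('wrist','w3'); s,S=shot('scene','s3')
o=cv2.resize(im[150:330,160:360],(500,450),interpolation=cv2.INTER_CUBIC)
o=np.clip(o.astype(float)*2.2,0,255).astype(np.uint8)
uv=proj(S,get_state()['position'])[0]; print(uv); 
b=cv2.resize(s[100:280,170:350],(300,300),interpolation=cv2.INTER_CUBIC); b=np.clip(b.astype(float)*1.5,0,255).astype(np.uint8)
q=np.zeros((450,800,3),np.uint8); q[:,:500]=o; q[:300,500:]=b; cv2.imwrite('pics/w3b.png',q)
E
```

```text
[268.17432153 193.32862822]
```

View pics/w3b.png

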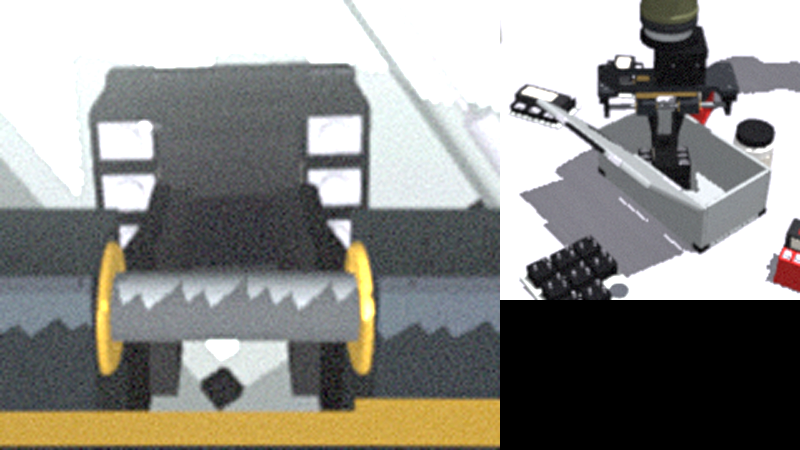

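Request:
{"fn": "send_rows", "kwargs": {"xyz": [[0,0,0],[0,0,0],[0,0,0],[0,0,2],[0,0,4],[0,0,6],[0,0,8],[0,0,10],[0,0,12],[0,0,12]], "dr": [[0,0,0],[0,0,0],[0,0,0],[0,0,0],[0,0,0],[0,0,0],[0,0,0],[0,0,0],[0,0,0],[0,0,0]], "jaw": 52}}

```text
time: 7.85
position: [0.5217, -0.044, 0.0448]
tool_rot: [-2.789, -1.445, 0.001]
ft_force: [-0.9, 0.2, -0.2]
grip_width: 0.594
grip_force: 0.0
```

Request:
{"fn": "send_rows", "kwargs": {"xyz": [[0,0,0],[0,0,0],[0,0,0],[0,0,0],[0,0,0],[0,0,0],[0,0,0],[0,0,0],[0,0,0],[0,0,0]], "dr": [[0,0,0],[0,0,0],[0,0,0],[0,0,0],[0,0,0],[0,0,0],[0,0,0],[0,0,0],[0,0,0],[0,0,0]], "jaw": 20}}

```text
time: 8.68
position: [0.5219, -0.0437, 0.0454]
tool_rot: [-2.789, -1.445, 0.001]
ft_force: [-3.0, 2.4, 3.3]
grip_width: 0.382
grip_force: 29.8
```

Request:
{"fn": "send_rows", "kwargs": {"xyz": [[0,0,0],[0,0,0],[0,0,2],[0,0,3],[0,0,4],[0,0,5],[0,0,6],[0,0,6],[0,0,6],[0,0,6]], "dr": [[0,0,0],[0,0,0],[0,0,0],[0,0,0],[0,0,0],[0,0,0],[0,0,0],[0,0,0],[0,0,0],[0,0,0]], "jaw": 42}}

```text
time: 9.52
position: [0.5222, -0.044, 0.0394]
tool_rot: [2.789, 1.445, 0.0]
ft_force: [-0.8, -0.0, 0.0]
grip_width: 0.479
grip_force: 0.0
```

Request:
{"fn": "send_rows", "kwargs": {"xyz": [[0,0,0],[0,0,0],[0,0,0],[0,0,0],[0,0,0],[0,0,0],[0,0,-2],[0,0,-4],[0,0,-8],[0,0,-12]], "dr": [[0,0,0],[0,0,0],[0,0,0],[0,0,0],[0,0,0],[0,0,0],[0,0,0],[0,0,0],[0,0,0],[0,0,0]], "jaw": 20, "grip_force": 40}}

```text
time: 10.35
position: [0.5217, -0.0441, 0.0513]
tool_rot: [-2.789, -1.445, 0.001]
ft_force: [-0.8, 0.8, -4.6]
grip_width: 0.386
grip_force: 39.9
```

```bash
python3 - <<'E'
from h import *
mv(.0285,.064,.06,0,case=True)
E
```

```text
shift [ 84.8 -38.8  -8.8] dr [-0.     0.001  0.929] now [ 0.522 -0.044  0.051] psi 0.956 q7 -0.7 t 10.35 f [-0.8  0.8 -4.6]
```

Request:
{"fn": "send_rows", "kwargs": {"xyz": [[0,0,0],[0,0,0],[0,0,0],[0,0,0],[0,0,0],[0,0,0],[10,-5,-2],[30,-14,-5],[58,-27,-9],[85,-39,-9]], "dr": [[0,0,0.12],[0,0,0.24],[0,0,0.36],[0,0,0.48],[0,0,0.6],[0,0,0.72],[0,0,0.84],[0,0,0.93],[0,0,0.93],[0,0,0.93]]}}

```text
time: 11.18
position: [0.5401, 0.0483, 0.0614]
tool_rot: [3.141, 0.037, 0.003]
ft_force: [0.8, 0.0, -3.8]
grip_width: 0.39
grip_force: 39.9
```

```bash
python3 - <<'E'
from h import *
mv(.0285,.064,.0405,0,case=True)
E
```

```text
shift [-1.2  0.7 20.9] dr [ 0.    -0.002 -0.003] now [0.54  0.048 0.061] psi 0.023 q7 -1.8 t 11.18 f [ 0.8  0.  -3.8]
```

Request:
{"fn": "send_rows", "kwargs": {"xyz": [[-1,1,4],[-1,1,8],[-1,1,12],[-1,1,16],[-1,1,19],[-1,1,20],[-1,1,21],[-1,1,21],[-1,1,21],[-1,1,21]], "dr": [[0,0,0],[0,0,0],[0,0,0],[0,0,0],[0,0,0],[0,0,0],[0,0,0],[0,0,0],[0,0,0],[0,0,0]]}}

```text
time: 12.02
position: [0.5387, 0.0469, 0.0395]
tool_rot: [-3.141, -0.04, -0.001]
ft_force: [-0.3, 0.9, -2.7]
grip_width: 0.386
grip_force: 39.9
```

Request:
{"fn": "send_rows", "kwargs": {"xyz": [[0,0,0],[0,0,0],[0,0,0],[0,0,-10],[0,0,-30],[0,0,-60],[0,0,-95],[0,0,-130],[0,0,-160],[0,0,-165]], "dr": [[0,0,0],[0,0,0],[0,0,0],[0,0,0],[0,0,0],[0,0,0],[0,0,0],[0,0,0],[0,0,0],[0,0,0]], "jaw": 44}}

```text
time: 12.85
position: [0.5419, 0.0478, 0.2118]
tool_rot: [3.141, 0.041, 0.018]
ft_force: [1.5, -1.0, 0.3]
grip_width: 0.507
grip_force: 0.0
```

```bash
python3 - <<'E'
from h import *
mv(.594,.255,.21,1.977)
E
```

```text
shift [  57.5 -205.7    2.3] dr [ 0.011 -0.007 -1.951] now [0.542 0.048 0.212] psi 0.026 q7 -1.73 t 12.85 f [ 1.5 -1.   0.3]
```

Request:
{"fn": "send_rows", "kwargs": {"xyz": [[20,-40,2],[57,-206,2],[57,-206,2],[57,-206,2],[57,-206,2],[57,-206,2],[57,-206,2],[57,-206,2],[57,-206,2],[57,-206,2]], "dr": [[0,0,-0.12],[0,0,-0.24],[0,0,-0.36],[0,0,-0.48],[0,0,-0.6],[0,0,-0.72],[0,0,-0.84],[0,0,-0.96],[0,0,-1.08],[0,0,-1.2]], "jaw": 87}}

```text
time: 13.68
position: [0.59, 0.2546, 0.2028]
tool_rot: [2.564, 1.815, 0.0]
ft_force: [-0.3, -0.4, 0.1]
grip_width: 0.995
grip_force: 0.0
```

Request:
{"fn": "send_rows", "kwargs": {"xyz": [[0,0,0],[0,0,0],[0,0,0],[0,0,0],[0,0,0],[0,0,0],[0,0,0],[0,0,0],[0,0,0],[0,0,0]], "dr": [[0,0,-0.12],[0,0,-0.24],[0,0,-0.36],[0,0,-0.48],[0,0,-0.6],[0,0,-0.72],[0,0,-0.75],[0,0,-0.75],[0,0,-0.75],[0,0,-0.75]]}}

```text
time: 14.52
position: [0.5901, 0.2543, 0.2027]
tool_rot: [1.731, 2.622, 0.0]
ft_force: [-0.1, 0.4, 0.1]
grip_width: 0.999
grip_force: 0.0
```

```bash
python3 - <<'E'
from h import *
im,C=shot('wrist','w4')
p,o=fit(im,C,CON,0,[.563,.329,.406],th=60,win=20)
q,o=fit(im,C,CON,0,p,th=75,win=20)
h=cv2.convexHull(np.round(proj(C,place(p,0,CON))).astype(np.int32)); print(cv2.boundingRect(h))
psi=p[2]+np.pi/2
mv(p[0],p[1],.034,psi); mv(.563,.329,.034,1.977)
t,T=shot('top','t4'); a=cv2.resize(t[115:230,205:320],(400,400)); cv2.imwrite('pics/c4.png',np.hstack([cv2.resize(o[:300],(400,400)),a]))
E
```

```text
fit [ 0.6108  0.3133 -0.3805] 1-IoU 0.998
fit [0.5704 0.3287 0.8102] 1-IoU 0.373
(251, 93, 81, 83)
shift [ 46.1  42.2 168.6] dr [0.    0.    0.785] now [0.59  0.254 0.203] psi 1.975 q7 -0.3 t 14.57 f [0.4 0.1 0.9]
shift [ 79.4   4.4 168.6] dr [ 0.     0.    -0.002] now [0.59  0.254 0.203] psi 1.975 q7 -0.3 t 14.57 f [0.4 0.1 0.9]
```

View pics/c4.png

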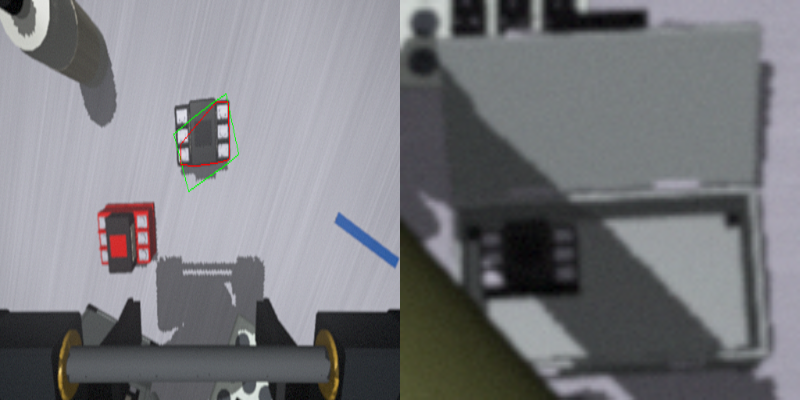

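```bash
python3 - <<'E'
from h import *
C=cam('wrist',np.load('pics/w4.npz'))
M=hullmask(np.array([(225,79),(293,73.5),(296,121),(232,125.)]))
def cost(p): H=hullmask(proj(C,place(p,0,CON))); return 1-(H&M).sum()/(H|M).sum()
a=[.563,.329,.406]
r=minimize(cost,a,method='Nelder-Mead',options=dict(initial_simplex=[a,[a[0]+.01,a[1],a[2]],[a[0],a[1]+.01,a[2]],[a[0],a[1],a[2]+.1]],xatol=1e-4,fatol=1e-4))
p=r.x; print(p,r.fun); print(proj(C,place(p,0,CON)).round()[[0,1,2,3,4,5,6,7,12,13]].tolist())
mv(p[0],p[1],.034,p[2]+np.pi/2)
E
```

```text
[0.56467784 0.33379096 0.46490503] 0.1198798470780994
[[291.0, 78.0], [292.0, 120.0], [227.0, 82.0], [230.0, 124.0], [296.0, 74.0], [297.0, 122.0], [223.0, 79.0], [227.0, 126.0], [277.0, 74.0], [279.0, 124.0]]
shift [ 83.1   7.9 168.6] dr [ 0.     0.    -0.061] now [0.59  0.254 0.203] psi 1.975 q7 -0.3 t 14.62 f [-0.   0.4  0.1]
```

Request:
{"fn": "send_rows", "kwargs": {"xyz": [[30,3,20],[60,6,50],[83,8,85],[83,8,120],[83,8,145],[83,8,160],[83,8,169],[83,8,169],[83,8,169],[83,8,169]], "dr": [[0,0,-0.03],[0,0,-0.06],[0,0,-0.06],[0,0,-0.06],[0,0,-0.06],[0,0,-0.06],[0,0,-0.06],[0,0,-0.06],[0,0,-0.06],[0,0,-0.06]], "jaw": 64}}

```text
time: 15.45
position: [0.5661, 0.3345, 0.0354]
tool_rot: [1.65, 2.672, 0.004]
ft_force: [0.2, -0.1, 1.3]
grip_width: 0.739
grip_force: 0.0
```

Request:
{"fn": "send_rows", "kwargs": {"xyz": [[0,0,0],[0,0,0],[0,0,0],[0,0,0],[0,0,0],[0,0,0],[0,0,0],[0,0,0],[0,0,-2],[0,0,-5]], "dr": [[0,0,0],[0,0,0],[0,0,0],[0,0,0],[0,0,0],[0,0,0],[0,0,0],[0,0,0],[0,0,0],[0,0,0]], "jaw": 20, "grip_force": 40}}

```text
time: 16.28
position: [0.5644, 0.3334, 0.0375]
tool_rot: [-1.65, -2.673, 0.001]
ft_force: [0.2, 0.3, -2.0]
grip_width: 0.385
grip_force: 40.0
```

```bash
python3 - <<'E'
from h import *
st=get_state(); print(st['grip_width'],st['grip_force'])
mv(-.03,.064,.16,np.pi,case=True)
E
```

```text
0.38452621293644623 39.99842584133148
shift [-219.2 -203.9 -122.3] dr [-1.000e-03 -1.000e-03 -1.132e+00] now [0.564 0.333 0.037] psi 2.036 q7 -0.45 t 16.28 f [ 0.2  0.3 -2. ]
```

Request:
{"fn": "send_rows", "kwargs": {"xyz": [[0,0,-40],[0,0,-80],[-20,-19,-110],[-50,-46,-122],[-77,-72,-122],[-105,-98,-122],[-132,-123,-122],[-160,-149,-122],[-190,-176,-122],[-219,-204,-122]], "dr": [[0,0,-0.05],[0,0,-0.15],[0,0,-0.26],[0,0,-0.38],[0,0,-0.5],[0,0,-0.62],[0,0,-0.74],[0,0,-0.86],[0,0,-0.98],[0,0,-1.1]]}}

```text
time: 17.12
position: [0.4886, 0.072, 0.1606]
tool_rot: [-0.147, -3.138, -0.0]
ft_force: [0.0, -0.2, -2.6]
grip_width: 0.387
grip_force: 40.0
```

```bash
python3 - <<'E'
from h import *
mv(-.03,.064,.0405,np.pi,case=True)
E
```

```text
shift [  5.6 -26.6 120.1] dr [ 0.   -0.   -0.12] now [0.489 0.072 0.161] psi 3.048 q7 1.16 t 17.12 f [ 0.  -0.2 -2.6]
```

Request:
{"fn": "send_rows", "kwargs": {"xyz": [[5,-27,0],[5,-27,0],[5,-27,0],[5,-27,15],[5,-27,45],[5,-27,75],[5,-27,100],[5,-27,110],[5,-27,110],[5,-27,110]], "dr": [[0,0,-0.12],[0,0,-0.12],[0,0,-0.12],[0,0,-0.12],[0,0,-0.12],[0,0,-0.12],[0,0,-0.12],[0,0,-0.12],[0,0,-0.12],[0,0,-0.12]]}}

```text
time: 17.95
position: [0.4823, 0.0493, 0.0519]
tool_rot: [-0.038, 3.14, 0.003]
ft_force: [-0.3, 0.3, -2.3]
grip_width: 0.385
grip_force: 40.0
```

```bash
python3 - <<'E'
from h import *
mv(-.03,.064,.0405,np.pi,case=True)
E
```

```text
shift [ 1.9 -3.3 11.4] dr [ 0.002  0.001 -0.003] now [0.482 0.049 0.052] psi -3.118 q7 1.18 t 17.95 f [-0.3  0.3 -2.3]
```

Request:
{"fn": "send_rows", "kwargs": {"xyz": [[2,-3,0],[2,-3,3],[2,-3,6],[2,-3,9],[2,-3,11],[2,-3,12],[2,-3,12],[2,-3,12],[2,-3,12],[2,-3,12]], "dr": [[0,0,0],[0,0,0],[0,0,0],[0,0,0],[0,0,0],[0,0,0],[0,0,0],[0,0,0],[0,0,0],[0,0,0]]}}

```text
time: 18.78
position: [0.48, 0.0447, 0.0394]
tool_rot: [-0.035, 3.141, 0.0]
ft_force: [-0.3, -0.7, 0.4]
grip_width: 0.381
grip_force: 40.0
```

Request:
{"fn": "send_rows", "kwargs": {"xyz": [[0,0,0],[0,0,0],[0,0,0],[0,0,-10],[0,0,-30],[0,0,-60],[0,0,-95],[0,0,-130],[0,0,-160],[0,0,-165]], "dr": [[0,0,0],[0,0,0],[0,0,0],[0,0,0],[0,0,0],[0,0,0],[0,0,0],[0,0,0],[0,0,0],[0,0,0]], "jaw": 44}}

```text
time: 19.62
position: [0.4831, 0.0459, 0.2096]
tool_rot: [-0.037, 3.132, -0.004]
ft_force: [1.3, 0.3, -1.2]
grip_width: 0.503
grip_force: 0.0
```

```bash
python3 - <<'E'
from h import *
mv(.592,-.4,.2,1.995)
E
```

```text
shift [ -98.3 -448.3   11.5] dr [0.003 0.009 1.17 ] now [0.483 0.046 0.21 ] psi -3.118 q7 1.49 t 19.62 f [ 1.3  0.3 -1.2]
```

Request:
{"fn": "send_rows", "kwargs": {"xyz": [[-5,-41,4],[-12,-82,8],[-24,-123,10],[-36,-164,10],[-48,-205,10],[-60,-246,10],[-72,-287,10],[-84,-328,10],[-92,-369,10],[-98,-410,10]], "dr": [[0,0,0.117],[0,0,0.234],[0,0,0.35],[0,0,0.47],[0,0,0.585],[0,0,0.7],[0,0,0.82],[0,0,0.94],[0,0,1.05],[0,0,1.17]], "jaw": 87}}

```text
time: 20.45
position: [0.5866, -0.3581, 0.1936]
tool_rot: [-1.711, -2.634, -0.003]
ft_force: [0.6, -0.6, 1.2]
grip_width: 0.994
grip_force: 0.0
```

Request:
{"fn": "send_rows", "kwargs": {"xyz": [[-34,-16,0],[-34,-16,0],[-34,-16,0],[-34,-16,0],[-34,-16,0],[-34,-16,0],[-34,-16,0],[-34,-16,0],[-34,-16,0],[-34,-16,0]], "dr": [[0,0,0],[0,0,0],[0,0,0],[0,0,0],[0,0,0],[0,0,0],[0,0,0],[0,0,0],[0,0,0],[0,0,0]]}}

```text
time: 21.28
position: [0.5853, -0.3941, 0.1943]
tool_rot: [1.705, 2.638, 0.001]
ft_force: [-0.3, 0.1, 0.4]
grip_width: 0.998
grip_force: 0.0
```

```bash
cat > mod.py <<'E'
from h import *
def whole(im,C,P,z0,p0,g=25):
    # object = pixels unlike the local bench colour (dark body, white edge), hull of largest blob
    q=hullmask(proj(C,place(p0,z0,P))); ys,xs=np.nonzero(q); w=np.zeros_like(q)
    w[max(ys.min()-g,0):ys.max()+g,max(xs.min()-g,0):xs.max()+g]=1
    d=(im.max(2)<80)&(w>0)
    m=cv2.morphologyEx(d.astype(np.uint8),cv2.MORPH_CLOSE,np.ones((25,25))); n,l,s,_=cv2.connectedComponentsWithStats(m)
    k=1+np.argmax(s[1:,4]); h=cv2.convexHull(np.argwhere(l==k)[:,::-1].astype(np.int32)); M=np.zeros_like(m); cv2.fillConvexPoly(M,h,1)
    def cost(p): H=hullmask(proj(C,place(p,z0,P))); return 1-(H&M).sum()/max((H|M).sum(),1)
    best=None
    for da in(-.3,0,.3):
        a=[p0[0],p0[1],p0[2]+da]
        r=minimize(cost,a,method='Nelder-Mead',options=dict(initial_simplex=[a,[a[0]+.01,a[1],a[2]],[a[0],a[1]+.01,a[2]],[a[0],a[1],a[2]+.1]],xatol=1e-4,fatol=1e-4))
        if best is None or r.fun<best.fun: best=r
    print('whole',best.x.round(4),'1-IoU',round(best.fun,3))
    cv2.polylines(im,[h],True,(0,0,255)); cv2.polylines(im,[cv2.convexHull(np.round(proj(C,place(best.x,z0,P))).astype(np.int32))],True,(0,255,0))
    return best.x
E
python3 - <<'E'
from mod import *
im,C=shot('wrist','w5')
a=whole(im,C,MOD,0,[.5593,-.3262,-1.146]); b=whole(im,C,MOD,0,[.394,-.319,.748])
cv2.imwrite('pics/w5b.png',im)
mv(a[0],a[1],.02,a[2]+np.pi)
E
```

```text
whole [ 0.5599 -0.3272 -1.1496] 1-IoU 0.104
whole [ 0.3914 -0.3168  0.7796] 1-IoU 0.055
shift [ 71.5   4.3 174.2] dr [ 0.001 -0.     0.002] now [ 0.585 -0.394  0.194] psi 1.994 q7 0.73 t 21.33 f [-0.2 -0.7  0.3]
```

View pics/w5b.png

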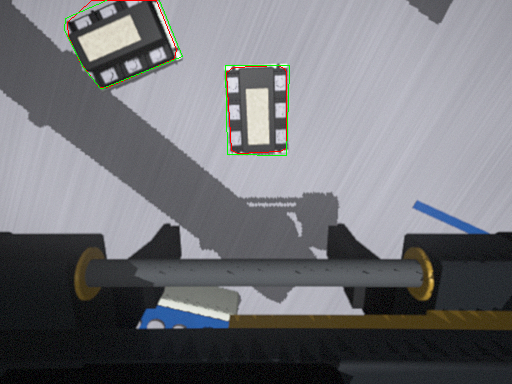

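Request:
{"fn": "send_rows", "kwargs": {"xyz": [[36,2,20],[71,4,55],[71,4,90],[71,4,125],[71,4,150],[71,4,168],[71,4,180],[71,4,184],[71,4,184],[71,4,184]], "dr": [[0,0,0],[0,0,0],[0,0,0],[0,0,0],[0,0,0],[0,0,0],[0,0,0],[0,0,0],[0,0,0],[0,0,0]], "jaw": 58}}

```text
time: 22.17
position: [0.5609, -0.3281, 0.0113]
tool_rot: [1.704, 2.637, 0.002]
ft_force: [-0.1, 0.1, 0.6]
grip_width: 0.667
grip_force: 0.0
```

```bash
python3 - <<'E'
from h import *
mv(.5599,-.3272,.002,-1.1496+np.pi)
E
```

```text
shift [ 1.2 -0.5  9.2] dr [0.002 0.001 0.002] now [ 0.561 -0.328  0.011] psi 1.994 q7 0.59 t 22.17 f [-0.1  0.1  0.6]
```

Request:
{"fn": "send_rows", "kwargs": {"xyz": [[1,0,2],[1,0,4],[1,0,6],[1,0,8],[1,0,9],[1,0,10],[1,0,10],[1,0,10],[1,0,10],[1,0,10]], "dr": [[0,0,0],[0,0,0],[0,0,0],[0,0,0],[0,0,0],[0,0,0],[0,0,0],[0,0,0],[0,0,0],[0,0,0]]}}

```text
time: 23.0
position: [0.5596, -0.3269, 0.0002]
tool_rot: [1.705, 2.638, 0.001]
ft_force: [0.0, 0.7, -0.3]
grip_width: 0.666
grip_force: 0.0
```

Request:
{"fn": "send_rows", "kwargs": {"xyz": [[0,0,0],[0,0,0],[0,0,0],[0,0,0],[0,0,0],[0,0,0],[0,0,0],[0,0,0],[0,0,0],[0,0,-3]], "dr": [[0,0,0],[0,0,0],[0,0,0],[0,0,0],[0,0,0],[0,0,0],[0,0,0],[0,0,0],[0,0,0],[0,0,0]], "jaw": 25, "grip_force": 45}}

```text
time: 23.83
position: [0.5586, -0.3266, 0.0022]
tool_rot: [-1.704, -2.637, -0.001]
ft_force: [-0.2, 0.6, -4.4]
grip_width: 0.434
grip_force: 44.6
```

```bash
python3 - <<'E'
from h import *
mv(0,-.05,.14,np.pi,case=True)
E
```

```text
shift [ 255.4   65.4 -137.3] dr [ 1.000e-03 -2.000e-03 -1.174e+00] now [ 0.559 -0.327  0.002] psi 1.994 q7 0.58 t 23.83 f [-0.2  0.6 -4.4]
```

Request:
{"fn": "send_rows", "kwargs": {"xyz": [[0,0,-35],[0,0,-70],[25,6,-105],[60,15,-137],[98,25,-145],[136,35,-145],[174,45,-145],[212,55,-145],[240,62,-145],[255,65,-145]], "dr": [[0,0,-0.1],[0,0,-0.22],[0,0,-0.34],[0,0,-0.46],[0,0,-0.58],[0,0,-0.7],[0,0,-0.82],[0,0,-0.94],[0,0,-1.06],[0,0,-1.17]]}}

```text
time: 24.67
position: [0.5123, -0.0625, 0.148]
tool_rot: [0.054, -3.14, -0.001]
ft_force: [1.1, 0.8, -2.7]
grip_width: 0.432
grip_force: 44.6
```

```bash
python3 - <<'E'
from h import *
mv(0,-.05,.0075,np.pi,case=True)
E
```

```text
shift [ -1.1  -4.7 140.5] dr [ 0.    -0.001  0.008] now [ 0.512 -0.062  0.148] psi -3.107 q7 1.45 t 24.67 f [ 1.1  0.8 -2.7]
```

Request:
{"fn": "send_rows", "kwargs": {"xyz": [[-1,-5,0],[-1,-5,20],[-1,-5,45],[-1,-5,70],[-1,-5,90],[-1,-5,105],[-1,-5,115],[-1,-5,118],[-1,-5,118],[-1,-5,118]], "dr": [[0,0,0.008],[0,0,0.008],[0,0,0.008],[0,0,0.008],[0,0,0.008],[0,0,0.008],[0,0,0.008],[0,0,0.008],[0,0,0.008],[0,0,0.008]]}}

```text
time: 25.5
position: [0.5159, -0.0727, 0.031]
tool_rot: [-0.022, 3.14, 0.001]
ft_force: [0.1, -0.6, -2.2]
grip_width: 0.429
grip_force: 44.6
```

```bash
python3 - <<'E'
from h import *
mv(0,-.05,.0075,np.pi,case=True)
E
```

```text
shift [ 2.4  5.6 23.5] dr [ 0.     0.002 -0.012] now [ 0.516 -0.073  0.031] psi -3.127 q7 1.31 t 25.5 f [ 0.1 -0.6 -2.2]
```

Request:
{"fn": "send_rows", "kwargs": {"xyz": [[2,5,3],[2,5,6],[2,5,10],[2,5,14],[2,5,18],[2,5,21],[2,5,23],[2,5,24],[2,5,24],[2,5,24]], "dr": [[0,0,-0.012],[0,0,-0.012],[0,0,-0.012],[0,0,-0.012],[0,0,-0.012],[0,0,-0.012],[0,0,-0.012],[0,0,-0.012],[0,0,-0.012],[0,0,-0.012]]}}

```text
time: 26.33
position: [0.5132, -0.0677, 0.0062]
tool_rot: [-0.042, 3.14, 0.001]
ft_force: [-0.3, -0.3, -2.6]
grip_width: 0.43
grip_force: 44.6
```

```bash
python3 - <<'E'
from h import *
mv(0,-.05,.0065,np.pi,case=True)
E
```

```text
shift [-0.3  0.6 -0.3] dr [0.001 0.001 0.   ] now [ 0.513 -0.068  0.006] psi -3.115 q7 1.29 t 26.33 f [-0.3 -0.3 -2.6]
```

Request:
{"fn": "send_rows", "kwargs": {"xyz": [[0,0,0],[0,0,0],[0,0,0],[0,0,-8],[0,0,-25],[0,0,-55],[0,0,-90],[0,0,-130],[0,0,-165],[0,0,-180]], "dr": [[0,0,0],[0,0,0],[0,0,0],[0,0,0],[0,0,0],[0,0,0],[0,0,0],[0,0,0],[0,0,0],[0,0,0]], "jaw": 44}}

```text
time: 27.17
position: [0.5155, -0.0671, 0.1914]
tool_rot: [-0.043, 3.134, -0.002]
ft_force: [0.7, 0.1, 0.5]
grip_width: 0.508
grip_force: 0.0
```

```bash
python3 - <<'E'
from h import *
mv(.3914,-.3168,.12,.78)
E
```

```text
shift [ 131.4 -246.1   70.9] dr [0.007 0.005 2.389] now [ 0.515 -0.067  0.191] psi -3.114 q7 1.5 t 27.17 f [0.7 0.1 0.5]
```

Request:
{"fn": "send_rows", "kwargs": {"xyz": [[13,-25,0],[26,-50,5],[40,-74,10],[53,-98,20],[66,-123,30],[79,-148,35],[92,-172,40],[105,-197,40],[118,-222,45],[131,-246,50]], "dr": [[0,0,0.12],[0,0,0.24],[0,0,0.36],[0,0,0.48],[0,0,0.6],[0,0,0.72],[0,0,0.84],[0,0,0.96],[0,0,1.08],[0,0,1.2]], "jaw": 58}}

```text
time: 28.0
position: [0.3882, -0.3186, 0.1368]
tool_rot: [1.746, 2.61, -0.0]
ft_force: [-0.3, -0.5, -0.4]
grip_width: 0.668
grip_force: 0.0
```

Request:
{"fn": "send_rows", "kwargs": {"xyz": [[0,0,0],[0,0,0],[0,0,0],[0,0,0],[0,0,0],[0,0,0],[0,0,0],[0,0,0],[0,0,0],[0,0,0]], "dr": [[0,0,0.12],[0,0,0.24],[0,0,0.36],[0,0,0.48],[0,0,0.6],[0,0,0.72],[0,0,0.84],[0,0,0.96],[0,0,1.08],[0,0,1.19]]}}

```text
time: 28.83
position: [0.389, -0.317, 0.1368]
tool_rot: [2.909, 1.184, 0.002]
ft_force: [-0.0, 0.1, -0.0]
grip_width: 0.664
grip_force: 0.0
```

```bash
python3 - <<'E'
from mod import *
mv(.3914,-.3168,.012,.78)
im,C=shot('top','t6'); c=np.load('case.npy')
a=whole(im,C,MOD,.006,[.5135,-.067,.0265],g=6)
def inc(p): d=np.array(p[:2])-c[:2]; a=c[2]; return np.round([np.cos(a)*d[0]+np.sin(a)*d[1],-np.sin(a)*d[0]+np.cos(a)*d[1]],4)
print(inc(a))
# pale label on the ridge
q=hullmask(proj(C,place([.5135,-.067,.0265],.006,MOD)))
hsv=cv2.cvtColor(cv2.imread('pics/t6.png'),cv2.COLOR_BGR2HSV); m=((hsv[:,:,2]>110)&(q>0)).astype(np.uint8)
n,l,s,ct=cv2.connectedComponentsWithStats(m); k=1+np.argmax(s[1:,4]); u=unproj(C,ct[k],.04)[0]; print(s[k],u.round(4),inc(u))
E
```

```text
shift [  1.7   1.4 124.8] dr [ 0.001 -0.001 -0.007] now [ 0.389 -0.317  0.137] psi 0.773 q7 -0.24 t 28.83 f [-0.   0.1 -0. ]
whole [ 0.5153 -0.0658 -0.2283] 1-IoU 0.463
[ 0.0019 -0.0487]
[279 184  11  22 200] [ 0.5192 -0.0659  0.04  ] [ 0.0057 -0.0489]
```

Request:
{"fn": "send_rows", "kwargs": {"xyz": [[2,1,30],[2,1,65],[2,1,95],[2,1,115],[2,1,124],[2,1,127],[2,1,130],[2,1,133],[2,1,135],[2,1,136]], "dr": [[0,0,0],[0,0,0],[0,0,0],[0,0,0],[0,0,0],[0,0,0],[0,0,0],[0,0,0],[0,0,0],[0,0,0]]}}

```text
time: 29.72
position: [0.3912, -0.317, 0.0008]
tool_rot: [2.906, 1.191, 0.002]
ft_force: [0.7, 0.1, -0.4]
grip_width: 0.669
grip_force: 0.0
```

Request:
{"fn": "send_rows", "kwargs": {"xyz": [[0,0,0],[0,0,0],[0,0,0],[0,0,0],[0,0,0],[0,0,0],[0,0,0],[0,0,0],[0,0,0],[0,0,-3]], "dr": [[0,0,0],[0,0,0],[0,0,0],[0,0,0],[0,0,0],[0,0,0],[0,0,0],[0,0,0],[0,0,0],[0,0,0]], "jaw": 25, "grip_force": 45}}

```text
time: 30.55
position: [0.3898, -0.3156, 0.0023]
tool_rot: [-2.904, -1.19, 0.0]
ft_force: [-1.7, 0.3, -2.7]
grip_width: 0.428
grip_force: 45.0
```

```bash
python3 - <<'E'
from h import *
mv(0,-.05,.16,0,case=True)
E
```

```text
shift [ 262.7  -90.6 -157.2] dr [-0.003  0.     0.751] now [ 0.39  -0.316  0.002] psi 0.778 q7 -0.4 t 30.55 f [-1.7  0.3 -2.7]
```

Request:
{"fn": "send_rows", "kwargs": {"xyz": [[0,0,-35],[0,0,-70],[26,-9,-105],[63,-22,-137],[100,-34,-157],[138,-47,-157],[175,-60,-157],[212,-73,-157],[244,-84,-157],[263,-91,-157]], "dr": [[0,0,0.08],[0,0,0.16],[0,0,0.24],[0,0,0.32],[0,0,0.4],[0,0,0.48],[0,0,0.56],[0,0,0.64],[0,0,0.72],[0,0,0.75]]}}

```text
time: 31.38
position: [0.5141, -0.0609, 0.1599]
tool_rot: [-3.138, -0.047, 0.001]
ft_force: [-0.8, 0.0, -2.2]
grip_width: 0.429
grip_force: 45.0
```

Request:
{"fn": "send_rows", "kwargs": {"xyz": [[0,0,5],[0,0,20],[0,0,40],[0,0,60],[0,0,75],[0,0,85],[0,0,90],[0,0,90],[0,0,90],[0,0,90]], "dr": [[0,0,0],[0,0,0],[0,0,0],[0,0,0],[0,0,0],[0,0,0],[0,0,0],[0,0,0],[0,0,0],[0,0,0]]}}

```text
time: 32.22
position: [0.5148, -0.0671, 0.0711]
tool_rot: [-3.141, -0.044, -0.003]
ft_force: [0.5, -1.0, -1.9]
grip_width: 0.433
grip_force: 45.0
```

```bash
python3 - <<'E'
from h import *
mv(0,-.05,.041,0,case=True)
E
```

```text
shift [-1.4 -0.1 30.1] dr [-0.    -0.002  0.001] now [ 0.515 -0.067  0.071] psi 0.028 q7 -1.68 t 32.22 f [ 0.5 -1.  -1.9]
```

Request:
{"fn": "send_rows", "kwargs": {"xyz": [[-1,0,5],[-1,0,10],[-1,0,15],[-1,0,19],[-1,0,22],[-1,0,25],[-1,0,27],[-1,0,29],[-1,0,30],[-1,0,30]], "dr": [[0,0,0],[0,0,0],[0,0,0],[0,0,0],[0,0,0],[0,0,0],[0,0,0],[0,0,0],[0,0,0],[0,0,0]]}}

```text
time: 33.05
position: [0.5132, -0.067, 0.0404]
tool_rot: [-3.141, -0.044, -0.001]
ft_force: [-1.6, 1.0, 0.6]
grip_width: 0.432
grip_force: 45.0
```

```bash
python3 - <<'E'
from h import *
mv(0,-.05,.041,0,case=True)
E
```

```text
shift [ 0.3  0.1 -0.6] dr [-0.    -0.     0.002] now [ 0.513 -0.067  0.04 ] psi 0.028 q7 -1.72 t 33.05 f [-1.6  1.   0.6]
```

Request:
{"fn": "send_rows", "kwargs": {"xyz": [[0,0,0],[0,0,0],[0,0,0],[0,0,-8],[0,0,-25],[0,0,-60],[0,0,-100],[0,0,-140],[0,0,-180],[0,0,-215]], "dr": [[0,0,0],[0,0,0],[0,0,0],[0,0,0],[0,0,0],[0,0,0],[0,0,0],[0,0,0],[0,0,0],[0,0,0]], "jaw": 44}}

```text
time: 33.88
position: [0.5134, -0.0666, 0.2587]
tool_rot: [3.14, 0.045, 0.005]
ft_force: [1.3, 0.4, 0.1]
grip_width: 0.504
grip_force: 0.0
```

```bash
python3 - <<'E'
from h import *
mv(.207,0,.25,0,case=True)
print(get_state()['grip_width'])
im,C=shot('top','t7')
E
```

```text
shift [207.2 -49.1   9.2] dr [ 0.001 -0.003  0.002] now [ 0.513 -0.067  0.259] psi 0.029 q7 -1.52 t 33.88 f [1.3 0.4 0.1]
0.5040247484749761
```

Request:
{"fn": "send_rows", "kwargs": {"xyz": [[40,-10,0],[80,-20,0],[120,-30,0],[160,-40,0],[195,-47,0],[207,-49,0],[207,-49,0],[207,-49,0],[207,-49,0],[207,-49,0]], "dr": [[0,0,0],[0,0,0],[0,0,0],[0,0,0],[0,0,0],[0,0,0],[0,0,0],[0,0,0],[0,0,0],[0,0,0]], "jaw": 0}}

```text
time: 34.77
position: [0.7178, -0.0133, 0.2564]
tool_rot: [3.141, 0.043, 0.002]
ft_force: [0.1, 0.5, 0.4]
grip_width: 0.004
grip_force: 0.0
```

```bash
python3 - <<'E'
from h import *
mv(.207,0,.134,0,case=True)
S=cam('scene'); c=np.load('case.npy'); im,S=shot('scene','s8')
# module label height/tilt check in scene view
for z in(.04,.074):
    print(proj(S,place(c,0,np.array([(0,-.05,z)]))))
q=hullmask(proj(S,place([.5135,-.067,.0265],.04,MOD)))
m=((im.max(2)>120)&(im[:,:,2].astype(int)-im[:,:,0]>8)&(q>0)).astype(np.uint8); n,l,s,ct=cv2.connectedComponentsWithStats(m); k=1+np.argmax(s[1:,4]); print(s[k],ct[k])
E
```

```text
shift [  1.2  -1.7 122.4] dr [ 0.001 -0.001  0.001] now [ 0.718 -0.013  0.256] psi 0.027 q7 -1.85 t 34.77 f [0.1 0.5 0.4]
[[264.82536645 193.11311166]]
[[265.14482492 182.32122793]]
[255 175  24  13 144] [266.57638889 180.52777778]
```

Request:
{"fn": "send_rows", "kwargs": {"xyz": [[1,-2,25],[1,-2,55],[1,-2,85],[1,-2,105],[1,-2,118],[1,-2,122],[1,-2,122],[-10,-2,122],[-20,-2,120],[-30,-2,118]], "dr": [[0,0,0],[0,0,0],[0,0,0],[0,0,0],[0,0,0],[0,0,0],[0,0,0],[0,0,0],[0,0,0],[0,0,0]]}}

```text
time: 35.65
position: [0.6944, -0.0107, 0.1423]
tool_rot: [-3.14, -0.043, -0.025]
ft_force: [15.2, -0.1, 10.4]
grip_width: 0.004
grip_force: 7.7
```

```bash
python3 - <<'E'
from h import *
mv(.125,0,.157,0,case=True)
E
```

```text
shift [-57.1   1.5 -15.6] dr [-0.001 -0.016  0.001] now [ 0.694 -0.011  0.142] psi 0.027 q7 -1.89 t 35.65 f [15.2 -0.1 10.4]
```

Request:
{"fn": "send_rows", "kwargs": {"xyz": [[-5,0,-6],[-12,0,-12],[-20,0,-19],[-28,0,-24],[-36,0,-29],[-45,0,-34],[-58,0,-39],[-72,0,-43],[-85,0,-45],[-98,0,-47]], "dr": [[0,0,0],[0,0,0],[0,0,0],[0,0,0],[0,0,0],[0,0,0],[0,0,0],[0,0,0],[0,0,0],[0,0,0]]}}

```text
time: 36.48
position: [0.5909, -0.0137, 0.186]
tool_rot: [3.141, 0.044, 0.006]
ft_force: [2.5, 0.2, -2.2]
grip_width: 0.004
grip_force: 1.3
```

```bash
python3 - <<'E'
from h import *
mv(.05,0,.156,0,case=True)
im,T=shot('top','t9'); s,S=shot('scene','s9')
E
```

```text
shift [-28.9   1.3  29.9] dr [ 0.    -0.004  0.002] now [ 0.591 -0.014  0.186] psi 0.028 q7 -1.83 t 36.48 f [ 2.5  0.2 -2.2]
```

Request:
{"fn": "send_rows", "kwargs": {"xyz": [[-7,1,6],[-14,1,11],[-21,1,13],[-28,1,15],[-36,1,17],[-43,1,20],[-50,1,23],[-57,1,26],[-67,1,31],[-77,1,36]], "dr": [[0,0,0],[0,0,0],[0,0,0],[0,0,0],[0,0,0],[0,0,0],[0,0,0],[0,0,0],[0,0,0],[0,0,0]]}}

```text
time: 37.42
position: [0.5129, -0.0169, 0.1477]
tool_rot: [-3.14, -0.044, -0.001]
ft_force: [2.3, 0.0, 0.7]
grip_width: 0.004
grip_force: 0.8
```

```bash
python3 - <<'E'
from h import *
mv(-.02,0,.0735,0,case=True)
E
```

```text
shift [-20.8   0.2  74.2] dr [-0.001 -0.001  0.002] now [ 0.513 -0.017  0.148] psi 0.028 q7 -1.72 t 37.42 f [2.3 0.  0.7]
```

Request:
{"fn": "send_rows", "kwargs": {"xyz": [[-5,0,7],[-10,0,14],[-17,0,23],[-23,0,32],[-27,0,42],[-31,0,52],[-33,0,58],[-34,0,62],[-35,0,66],[-35,0,68]], "dr": [[0,0,0],[0,0,0],[0,0,0],[0,0,0],[0,0,0],[0,0,0],[0,0,0],[0,0,0],[0,0,0],[0,0,0]]}}

```text
time: 38.25
position: [0.4782, -0.0179, 0.0796]
tool_rot: [-3.14, -0.044, 0.001]
ft_force: [-1.4, 0.1, 1.7]
grip_width: 0.002
grip_force: 0.5
```

Request:
{"fn": "send_rows", "kwargs": {"xyz": [[0,0,0.5],[0,0,1],[0,0,1.5],[0,0,2],[0,0,2.5],[0,0,3],[0,0,3],[0,0,3],[0,0,3],[0,0,3]], "dr": [[0,0,0],[0,0,0],[0,0,0],[0,0,0],[0,0,0],[0,0,0],[0,0,0],[0,0,0],[0,0,0],[0,0,0]]}}

```text
time: 39.08
position: [0.479, -0.0181, 0.0773]
tool_rot: [-3.141, -0.044, -0.002]
ft_force: [0.7, 0.8, 0.4]
grip_width: 0.004
grip_force: 0.1
```

Request:
{"fn": "send_rows", "kwargs": {"xyz": [[0,0,0.5],[0,0,1],[0,0,1.5],[0,0,2],[0,0,2.5],[0,0,3],[0,0,3.5],[0,0,4],[0,0,4],[0,0,4]], "dr": [[0,0,0],[0,0,0],[0,0,0],[0,0,0],[0,0,0],[0,0,0],[0,0,0],[0,0,0],[0,0,0],[0,0,0]]}}

```text
time: 39.92
position: [0.4789, -0.018, 0.0732]
tool_rot: [-3.141, -0.044, -0.002]
ft_force: [0.0, 0.3, 0.5]
grip_width: 0.006
grip_force: 0.0
```

Request:
{"fn": "send_rows", "kwargs": {"xyz": [[0,0,0.5],[0,0,1],[0,0,1.5],[0,0,2],[0,0,2.5],[0,0,3],[0,0,3],[0,0,3],[0,0,3],[0,0,3]], "dr": [[0,0,0],[0,0,0],[0,0,0],[0,0,0],[0,0,0],[0,0,0],[0,0,0],[0,0,0],[0,0,0],[0,0,0]]}}

```text
time: 40.75
position: [0.479, -0.018, 0.0724]
tool_rot: [3.14, 0.044, -0.001]
ft_force: [-7.4, 0.1, 21.5]
grip_width: 0.008
grip_force: 10.7
```

Request:
{"fn": "send_rows", "kwargs": {"xyz": [[0,0,0.4],[0,0,0.8],[0,0,1.2],[0,0,1.2],[0,0,1.2],[0,0,-2],[0,0,-15],[0,0,-40],[0,0,-75],[0,0,-110]], "dr": [[0,0,0],[0,0,0],[0,0,0],[0,0,0],[0,0,0],[0,0,0],[0,0,0],[0,0,0],[0,0,0],[0,0,0]]}}

```text
time: 41.58
position: [0.4779, -0.0174, 0.1808]
tool_rot: [-3.139, -0.046, 0.002]
ft_force: [-0.1, -0.7, 0.8]
grip_width: 0.005
grip_force: 0.0
```

Request:
{"fn": "send_rows", "kwargs": {"xyz": [[0,30,0],[0,70,0],[0,110,0],[0,150,0],[0,190,0],[0,230,0],[0,260,0],[0,280,0],[0,280,0],[0,280,0]], "dr": [[0,0,0],[0,0,0],[0,0,0],[0,0,0],[0,0,0],[0,0,0],[0,0,0],[0,0,0],[0,0,0],[0,0,0]]}}

```text
time: 42.42
position: [0.4862, -0.2988, 0.1794]
tool_rot: [-3.139, -0.04, -0.001]
ft_force: [0.7, 0.9, 0.5]
grip_width: -0.0
grip_force: 0.0
```

```bash
python3 - <<'E'
from h import *
s,S=shot('scene','s10'); t,T=shot('top','t10'); c=np.load('case.npy')
g=cv2.GaussianBlur(cv2.cvtColor(s,cv2.COLOR_BGR2GRAY),(3,3),0).astype(float)
# +y side edge of the lid in the scene view: score of image gradient along the model's outline, by lid angle
def lid(r,y,o,q): return (.066-r*np.cos(q)+o*np.sin(q),y,.0845+r*np.sin(q)+o*np.cos(q))
gt=cv2.GaussianBlur(cv2.cvtColor(t,cv2.COLOR_BGR2GRAY),(3,3),0).astype(float)
mg=[np.hypot(cv2.Sobel(x,-1,1,0),cv2.Sobel(x,-1,0,1)) for x in(g,gt)]
for q in(0,.02,.04,.06,.1,.15,.2,.3):
    P=[lid(r,.116,o,q) for r in np.linspace(.01,.13,60) for o in(0.01,)]+[lid(.132,y,.01,q) for y in np.linspace(-.11,.11,80) if abs(y)>.04]
    X=place(c,0,np.array(P)); o=[]
    for C,G in zip((S,T),mg):
        u=proj(C,X).astype(np.float32); o.append(cv2.remap(G.astype(np.float32),u[:,0],u[:,1],1).mean().round(1))
    print(q,o)
mv(0,0,.2,0,case=True)
E
```

```text
0 [np.float32(146.6), np.float32(90.7)]
0.02 [np.float32(142.0), np.float32(92.5)]
0.04 [np.float32(121.7), np.float32(93.1)]
0.06 [np.float32(100.7), np.float32(92.5)]
0.1 [np.float32(86.3), np.float32(85.1)]
0.15 [np.float32(72.0), np.float32(64.3)]
0.2 [np.float32(61.4), np.float32(37.7)]
0.3 [np.float32(66.2), np.float32(19.5)]
shift [  33.6 -278.3  -19.6] dr [-0.001 -0.001  0.003] now [ 0.487 -0.296  0.18 ] psi 0.03 q7 -1.24 t 42.52 f [-0.6  0.1 -0.5]
```

Lid outline scores best at angle 0 in the side view, and it was pressed against a rigid stop at 20+ N, so the lid is closed. Handing in.

```bash
python3 -c "
from bench import *
print(close_job())"
```

```text
the job is handed in; nothing more can be done
None
```

The job is handed in at about 42.5 s: both contactors and both modules (stacked) are in the case, base down, and the lid is pressed shut. The lid stopped firmly under about 21 N, and its outline in the side view fits an angle of 0 best. I kept the arm clear of the cartridge, jar and fixture plate, but took no final check of their positions, and the hand-in returned no verdict.

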